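# Pre-use trip test of the battery power pack

## Task

Test the battery power pack in the drawer before the spray fan is plugged into it, pressing with the closed fingers and gripping nothing, in this order: press the red inverter rocker on at its near end (the end with the pale lens), press the blue test button until the black reset plunger pops up and shows its red band, let the button go, and press the plunger back in until it latches. Only then press the green outlet rocker on at its near end; it must stay off until the trip has been tested and reset. Do not lift or shove the pack or disturb the things lying round it.

Things in the scene. Friction and masses are not known exactly. Their poses are not given: they have to be found in the camera images.
- power_pack: loose battery power pack, about 3.5 kg: orange lower, black upper shell, 120 mm (its x) by 250 mm (its y), flat grey control panel on top 95 mm up; steel carrying bars at both ends, to 155 mm from the middle and 84 mm up. Origin under its centre, z up; -x side (two blue outlet flaps) faces the robot (yaw within 0.35 rad). In a row along y on the panel: red rocker +85 mm, blue button +25, black plunger -25, green rocker -85
- inverter (a joint): red inverter rocker, 30 mm wide (pack y) by 55 mm long (pack x), pivot at its middle: 0 rad off (near end up), 0.30 on (near end down)
- inverter_on_end (a point): where to press the red rocker on: on its top face by the pale lens, 18.5 mm from the pivot towards the pack's -x side, about 107 mm above the drawer floor when off and 5.5 mm lower when on; moves with the rocker. It snaps over: it needs about 3 N at that point to start, then runs on by itself and stays
- test_button (a joint): blue test button, 20 mm across, springs back: 0 m released, 0.006 pressed right down
- test_top (a point): centre of the top of the blue test button, 108 mm above the drawer floor when released; pressed straight down it moves 6 mm against at most about 4.5 N. Beyond about 4 mm its bar has thrown the reset plunger up; while it is held down the plunger cannot latch
- reset_plunger (a joint): black reset plunger, 24 mm across, red band round its foot: 0 m latched in, 0.007 tripped, popped up
- reset_top (a point): centre of the top of the reset plunger, 103 mm above the drawer floor when latched in and 110 mm when tripped; pressed straight down it yields at about 3 N, runs 7 mm to its stop and stays in
- outlet (a joint): green outlet rocker, same size and build as the red one: 0 rad off (near end up), 0.30 on (near end down)
- outlet_on_end (a point): where to press the green rocker on: as for the red rocker, with the same heights, travel and force
- red_pot: loose bystander: gouache pot, red body, black lid, 44 mm across, 53 mm tall; origin under its centre
- white_pot: loose bystander: gouache pot, off-white, 60 mm across, 75 mm tall; origin under its centre
- oil_bottle: loose bystander: small glass bottle with a white cap, 48 mm across, 83 mm tall; origin under its centre
- yellow_tube: loose bystander: white metal paint tube with a yellow shoulder, lying, 33 x 105 x 26 mm, long along its y; origin under its centre
- blue_tube: loose bystander: white metal paint tube with a blue shoulder, lying, 33 x 105 x 26 mm, long along its y; origin under its centre
- eraser: loose bystander: worn white eraser, lying, 22 x 42 x 12 mm; origin under its centre
- flat_brush: loose bystander: flat varnish brush, lying, 32 x 202 x 12 mm, long along its y; origin under its centre

How it is judged:
On the way, in this order (a step that is already met when the one before it is completed fails the run):
1. the red inverter rocker is on, with the trip still latched and the green outlet rocker off (value of joint inverter above 0.24 rad and value of joint reset_plunger below 0.0015 m and value of joint outlet below 0.06 rad), for 0.1 s.
2. the blue test button is pressed and has thrown the reset plunger up (value of joint test_button above 0.003 m and value of joint reset_plunger above 0.005 m and contact force between the fingers and test_button above 0.3 N), for 0.04 s.
3. the test button is released and the reset plunger is pressed back in and latched (value of joint test_button below 0.001 m and value of joint reset_plunger below 0.0015 m), for 0.2 s.
4. the green outlet rocker is on (value of joint outlet above 0.24 rad), for 0.1 s.
At the end, for the whole second after the job is handed in: Both rockers are on (over 0.24 of 0.30 rad), the reset plunger is latched in (within 1.5 mm of home), the test button is out (within 1 mm), and the pack stands at rest and level on its feet (all of step 3 and value of joint each of inverter, outlet above 0.24 rad and height (world z) of power_pack below 0.004 m and linear speed of power_pack below 0.01 m/s and angle between power_pack's own z axis and vertical below 0.03 rad); the robot touches nothing.
It fails at once if the green outlet is switched on while the inverter is off or the trip is out (value of joint outlet above 0.15 rad and (value of joint inverter below 0.15 rad or value of joint reset_plunger above 0.0045 m)).
It fails at once if the trip is thrown while the inverter is off (value of joint reset_plunger above 0.0045 m and value of joint inverter below 0.15 rad).
It fails at once if the power pack is lifted more than 10 mm or tipped (height (world z) of power_pack above 0.01 m or angle between power_pack's own z axis and vertical above 0.1 rad).
It fails at once if the power pack is shoved more than 30 mm from where it stood (distance of power_pack from where it was at the start of the episode above 0.03 m).
It fails at once if a bystander is moved or lifted more than 30 mm (distance of any of red_pot, white_pot, oil_bottle, yellow_tube, blue_tube, eraser, flat_brush from where it was at the start of the episode above 0.03 m).
It also fails if it takes over 45 s, if anything falls off the work surface, if the arm or the gripper's body presses on something with over 40 N, if the wrist force passes 120 N, or if a joint passes its speed limit or range.

## Robot

A 6-joint arm with a two-finger parallel gripper is mounted at the origin on a cart in front of the work surface, level with it; the furniture and walls round the work are solid. World frame = base frame: x ahead of the robot, y to its left, z up, the work surface at z = 0. Lengths are in m, angles in rad, forces in N, time in s.
With the tool pointing down it reaches from about 0.25 to 0.85 m from the base axis. Payload 12.5 kg.
Tool frame: the origin (TCP) lies on the front face of the gripper's body, between the roots of the fingers; the fingertips stand bot.tip_extent ahead of it and the grasp point (between the pads) lies 65 mm ahead of it (bot.tip_extent is the distance from the TCP to the fingertips, in m); z points along the fingers, y is the line along which they close (so a half turn about z gives the same grasp; the last joint's range is limited). The gripper opens to 93 mm and grips with 3 to 60 N. Pads are 15 mm wide; open, the fingers measure 128 mm over their backs; the gripper's body (75 mm by 188 mm) begins 65 mm behind the grasp point.
Start: joints at [1.135, 0.351, 1.652, -0, 1.139, -0.085], TCP at [0.189, 0.517, 0.303] pointing down, gripper open.
Joint ranges: [-2.75, 2.75], [-0.79, 2.1], [0.01, 2.65], [-1.57, 4.71], [0.07, 3.14], [-2.87, 2.87]. Speed limits (rad/s): [2.22, 2.22, 2.79, 3.14, 3.14, 3.14].

## Interface

Orientations are given as a unit quaternion [w, x, y, z].
In Python, from workcell import monitor, viewer, bot gives the robot as it stands.
- The arm moves only by the tool move_arm, never from a script. Its argument "steps" is a list that holds one entry, the list of rows, each a list of 7 numbers: the shift along the tool's x, y, z in mm, then the turn, a rotation vector about the tool's x, y, z in degrees, then the closure in counts, from 0 (fully open) to 255 (shut). A call has 1 to 20 rows; each row is the pose to reach, as a shift and turn from the pose commanded when the call began, along the tool's axes at that moment; what a row does not reach only later rows make up. A row lasts 1/10 s, in which the tool goes at most 50 mm and 8.59 degrees, less where a joint would pass 70% of its speed; a pose out of reach is approached as far as the arm can. A call with a gripper value outside its range is refused whole. The fingers move at their own pace and stop on an object; "grip_force" is the grip in N (left out, the last holds). Time passes only in rows, so rows that repeat a pose let the fingers close. It gives the time, the measured TCP pose, the force, the opening and the grip force at its end, in the units of the state.
- monitor.sense(): the state, without advancing time (a new reading comes with each control period).
- viewer.get_image(name): name is "scene" or "side" or "wrist"; returns a dict with "img" (420x560x3 uint8, red, green, blue), "K" (3x3 intrinsics, pixels), "rvec" (rotation vector, rad) and "tvec" (3), from world to camera coordinates, as OpenCV has them; the wrist camera has in their place "hand_eye" (4x4, takes a point from camera to tool coordinates, whose origin is the TCP and whose axes are the flange's). Camera axes: x right, y down, z forward; pixel columns grow to the right and rows downward; lengths in m; the calibration is good to about 2 mm. A picture is of the moment at which its call begins: read the wrist's pose just before it. There is no depth.
- bot.hand_in(): hands the job in; it is judged then, once.
The state is a dict: "time_s": time; "joint_pos": joint angles; "joint_vel": joint speeds; "joint_torque": joint torques, N m; "eef_pos": TCP position; "orientation": TCP orientation; "contact_force": force on the tool from outside, world axes, zero at the start; "torque": the same for the moment, N m; "gripper_width": opening from 0.0 (shut) to 1.0 (fully open); "finger_force": force on a finger pad.
Only numpy, scipy, OpenCV 4.12 (cv2) and the standard library are available. Lean on these libraries where they do the work, as an engineer would, in place of code of your own. Each camera call takes 0.05 s, during which the arm holds its last target. There are 200 camera calls.

## Working session

There is one attempt and no reset: what is moved stays moved. The work goes in short steps, Python scripts to look and compute and a tool call to move; the robot and the scene stay as the last step left them, time stands still between calls to the robot, and variables do not carry over. Pictures are saved under pics/ and viewed, at most 10 in all, crops included, and the job is handed in when it is done.

Besides the shell and the picture viewer there is one more tool, called after ">>>" as a command line: name --argument value ..., lists and objects as JSON in quotes. move_arm: Moves the arm, as the interface text tells. Its arguments: {"type":"object","properties":{"steps":{"type":"array","items":{"type":"array","items":{"type":"array","items":{"type":"number"}}}},"grip_force":{"type":"number"}},"required":["steps"]}

```bash
mkdir -p pics
python3 - <<'E'
from workcell import monitor, viewer, bot
import cv2,pickle,numpy as np
s=monitor.sense(); print({k:np.round(v,3) for k,v in s.items()}, bot.tip_extent)
d={n:viewer.get_image(n) for n in("scene","side","wrist")}
pickle.dump((s,d),open("d0.pkl","wb"))
for n in d: cv2.imwrite(f"pics/{n}0.png",d[n]["img"][:,:,::-1])
print(d["wrist"]["hand_eye"],d["wrist"]["K"])
E
```

```text
{'time_s': np.float64(0.0), 'joint_pos': array([ 1.135,  0.351,  1.652, -0.   ,  1.139, -0.085]), 'joint_vel': array([-0.002,  0.001, -0.001, -0.   ,  0.001,  0.001]), 'joint_torque': array([ 0.0000e+00, -4.9732e+01, -2.8525e+01,  7.0000e-02,  2.6000e-02,
       -0.0000e+00]), 'eef_pos': array([0.189, 0.516, 0.302]), 'orientation': array([-0.   ,  0.175,  0.985, -0.001]), 'contact_force': array([-0.745,  0.735,  0.365]), 'torque': array([0.008, 0.026, 0.006]), 'finger_force': np.float64(0.0), 'gripper_width': np.float64(0.999)} 0.0841
[[-1.30894348e-04 -9.70688570e-01 -2.40340765e-01  6.53886340e-02]
 [ 9.99999950e-01 -5.82381270e-05 -3.09407592e-04  1.22011549e-03]
 [ 2.86341417e-04 -2.40340794e-01  9.70688529e-01 -8.19011589e-02]
 [ 0.00000000e+00  0.00000000e+00  0.00000000e+00  1.00000000e+00]] [[315.22533138   0.         278.97387454]
 [  0.         315.22533138 200.51346605]
 [  0.           0.           1.        ]]
```

View pics/scene0.png

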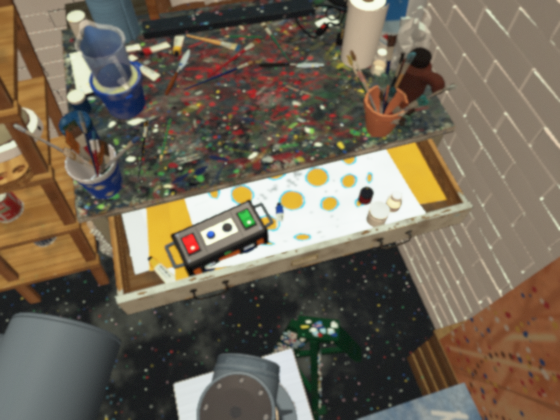

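View pics/side0.png

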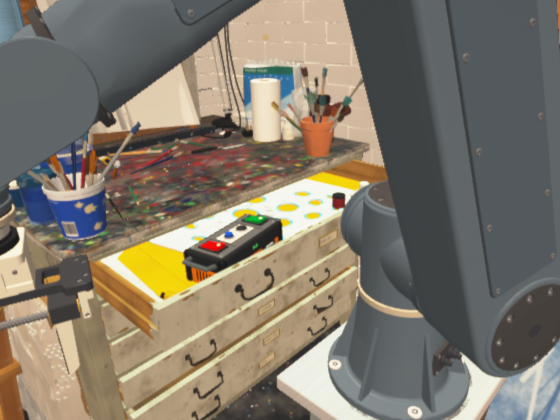

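The scene view shows the pack in the drawer, with red at about (191,243), green (246,217), blue (211,235) and plunger (227,228). The side view agrees: red at (212,245), green (255,219). Next I'll locate the controls by colour and triangulate them.

```bash
cat > h.py <<'E'
import cv2,numpy as np
from scipy.spatial.transform import Rotation as R
def cam(im,s=None):
    "centre, rotation cam->world"
    if "hand_eye" in im:
        q=s["orientation"];T=np.eye(4);T[:3,:3]=R.from_quat([*q[1:],q[0]]).as_matrix();T[:3,3]=s["eef_pos"]
        M=T@im["hand_eye"];return M[:3,3],M[:3,:3]
    r=cv2.Rodrigues(np.array(im["rvec"],float))[0];return -r.T@np.ravel(im["tvec"]),r.T
def ray(im,px,s=None):
    c,r=cam(im,s);d=r@np.linalg.inv(im["K"])@[px[0],px[1],1];return c,d/np.linalg.norm(d)
def plane(im,px,z,s=None):
    c,d=ray(im,px,s);return c+d*(z-c[2])/d[2]
def tri(r1,r2):
    A=np.stack([r1[1],-r2[1]],1);t=np.linalg.lstsq(A,r2[0]-r1[0],rcond=None)[0]
    a=r1[0]+t[0]*r1[1];b=r2[0]+t[1]*r2[1];return (a+b)/2,np.linalg.norm(a-b)
def blobs(im,lo,hi,box=None,amin=8):
    h=cv2.cvtColor(im["img"],cv2.COLOR_RGB2HSV);h[...,0]=(h[...,0].astype(int)+30)%180
    m=cv2.inRange(h,lo,hi)   # hue shifted by 30: red=30, green~90, blue~140
    if box: k=np.zeros_like(m);k[box[1]:box[3],box[0]:box[2]]=1;m*=k
    n,_,st,c=cv2.connectedComponentsWithStats(m)
    return sorted([(int(st[i,4]),np.round(c[i],1).tolist()) for i in range(1,n) if st[i,4]>=amin],reverse=True)[:4]
COL=dict(red=((22,150,100),(36,255,255)),green=((80,120,60),(110,255,255)),blue=((130,120,60),(150,255,255)))
E
python3 - <<'E'
import pickle;from h import *
s,d=pickle.load(open("d0.pkl","rb"))
B=dict(scene=(165,195,275,275),side=(180,205,285,285))
p={}
for n in B:
  for c in COL: b=blobs(d[n],*COL[c],B[n],4);print(n,c,b);p[n,c]=b and b[0][1]
for c in COL:
  if p["scene",c] and p["side",c]: print(c,tri(ray(d["scene"],p["scene",c]),ray(d["side"],p["side",c])))
  if p["scene",c]:print(plane(d["scene"],p["scene",c],.104))
# tabletop front edge triangulation, near the pack
print("table edge z?",[plane(d["scene"],(195,193),z) for z in(0,.1,.2)])
print("drawer front",[plane(d["scene"],(220,285),z) for z in(0,.1)])
E
```

```text
scene red [(207, [190.2, 243.1])]
scene green [(163, [245.7, 217.9]), (9, [227.1, 251.9])]
scene blue [(27, [210.4, 234.1])]
side red [(174, [212.9, 245.5])]
side green [(123, [254.9, 219.3]), (20, [254.8, 246.0])]
side blue [(35, [228.2, 234.2])]
red (array([0.47602421, 0.03491617, 0.10132292]), np.float64(0.0029910516628205075))
[0.47598856 0.03566311 0.104     ]
green (array([ 0.50983086, -0.13132151,  0.10053428]), np.float64(0.003326782836542503))
[ 0.50949914 -0.13016317  0.104     ]
blue (array([ 0.48724817, -0.02337518,  0.10447003]), np.float64(0.00014807339774703488))
[ 0.48742601 -0.02340798  0.104     ]
table edge z? [array([ 0.69867931, -0.00374973,  0.        ]), array([ 0.63399068, -0.00776807,  0.1       ]), array([ 0.56930205, -0.01178642,  0.2       ])]
drawer front [array([ 0.37486926, -0.01337431,  0.        ]), array([ 0.33628869, -0.01661665,  0.1       ])]
```

View pics/wrist0.png

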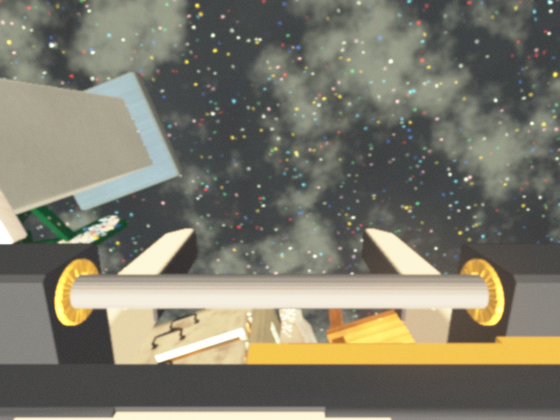

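Run:
```python
import pickle;from h import *
s,d=pickle.load(open("d0.pkl","rb"))
for a,b in [((80,217),(95,262)),((453,128),(370,150))]: print(tri(ray(d["scene"],a),ray(d["side"],b)))
q=s["orientation"];Rm=R.from_quat([*q[1:],q[0]]).as_matrix()
yaw=.2;sy,cy=np.sin(yaw),np.cos(yaw)
Rt=np.array([[-cy,-sy,0],[-sy,cy,0],[0,0,-1]]).T.copy()
Rt=np.column_stack([[-cy,-sy,0],[-sy,cy,0],[0,0,-1]])
print("shift mm",Rm.T@(np.array([.53,-.05,.33])-s["eef_pos"])*1e3,"turn",R.from_matrix(Rm.T@Rt).as_rotvec(degrees=True))
```

```text
(array([0.59722211, 0.28615131, 0.1349471 ]), np.float64(0.059529503002896035))
(array([ 0.62975   , -0.84345466,  0.10924365]), np.float64(0.013337783917464296))
shift mm [-514.94538306 -414.57879829  -27.37685021] turn [-6.49513540e-02 -2.40977555e-02 -3.15605863e+01]
```

>>> move_arm --steps '[[[-40,-32,-2,0,0,-2.5,60],[-80,-64,-4,0,0,-5,120],[-118,-95,-6,0,0,-7.5,180],[-155,-125,-8,0,0,-10,255],[-192,-155,-10,0,0,-12,255],[-230,-185,-12,0,0,-14.5,255],[-267,-215,-14,0,0,-17,255],[-305,-245,-16,0,0,-19,255],[-342,-275,-18,0,0,-21.5,255],[-380,-306,-20,0,0,-24,255],[-417,-336,-22,0,0,-26,255],[-453,-365,-24,0,0,-28.5,255],[-487,-392,-26,0,0,-30.5,255],[-515,-415,-27,0,0,-31.6,255],[-515,-415,-27,0,0,-31.6,255],[-515,-415,-27,0,0,-31.6,255],[-515,-415,-27,0,0,-31.6,255]]]' --grip_force 20

```text
time_s: 1.85
eef_pos: [0.5295, -0.0495, 0.3296]
orientation: [-0.0, -0.1, 0.995, 0.0]
contact_force: [0.2, 0.3, 0.1]
gripper_width: 0.004
finger_force: 0.0
```

Run:
```python
from workcell import monitor, viewer, bot
import pickle;from h import *
s=monitor.sense();im=viewer.get_image("wrist");pickle.dump((s,im),open("d1.pkl","wb"))
cv2.imwrite("pics/wrist1.png",im["img"][:,:,::-1])
print(s["time_s"],s["eef_pos"],s["contact_force"],s["gripper_width"],s["joint_pos"])
for c in COL:
  for b in blobs(im,*COL[c],None,30): print(c,b,plane(im,b[1],dict(red=.104,green=.104,blue=.108)[c],s).round(4))
```

```text
1.85 [ 0.52954035 -0.04946359  0.32956165] [0.16982896 0.25169839 0.11670352] 0.004386502821980799 [-1.80742104e-01  2.90712349e-01  1.66609270e+00  1.79206830e-04
  1.18548088e+00 -1.95272372e+00]
red (1816, [373.4, 154.6]) [0.477  0.0339 0.104 ]
red (58, [60.3, 329.1]) [ 0.7341 -0.2565  0.104 ]
red (43, [135.7, 313.2]) [ 0.6971 -0.1758  0.104 ]
green (1716, [199.8, 154.3]) [ 0.5104 -0.1311  0.104 ]
green (39, [277.2, 325.9]) [ 0.6816 -0.0198  0.104 ]
blue (364, [123.7, 167.4]) [ 0.537  -0.2005  0.108 ]
blue (320, [312.5, 155.4]) [ 0.4893 -0.0243  0.108 ]
```

View pics/wrist1.png

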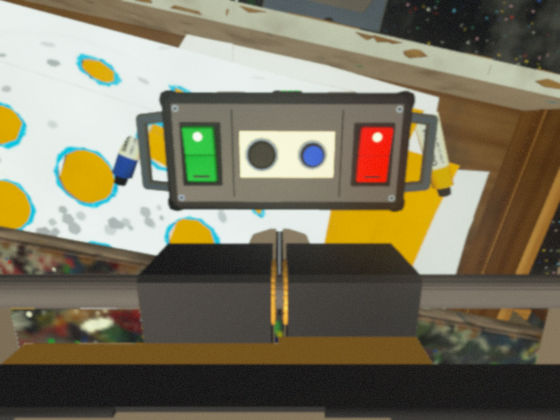

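Wrist view: the pack is square to the tool, with red at (373,155), blue (312,155), plunger (262,155) and green (200,154). The pale lenses are at the near end, at about row 136. The yaw of 0.20 is confirmed, so I'm pressing the red rocker.

>>> move_arm --steps '[[[18,31,20,0,0,0,255],[36,62,45,0,0,0,255],[53.5,92.5,70,0,0,0,255],[53.5,92.5,100,0,0,0,255],[53.5,92.5,122,0,0,0,255],[53.5,92.5,132,0,0,0,255],[53.5,92.5,135,0,0,0,255],[53.5,92.5,137,0,0,0,255],[53.5,92.5,138,0,0,0,255],[53.5,92.5,139,0,0,0,255],[53.5,92.5,140,0,0,0,255],[53.5,92.5,141,0,0,0,255],[53.5,92.5,142,0,0,0,255],[53.5,92.5,143,0,0,0,255],[53.5,92.5,143,0,0,0,255]]]'

```text
time_s: 3.4
eef_pos: [0.4591, 0.0298, 0.1866]
orientation: [-0.0, -0.1, 0.995, 0.0]
contact_force: [-0.7, 0.8, 0.5]
gripper_width: 0.006
finger_force: 0.0
```

>>> move_arm --steps '[[[0,0,-20,0,0,0,255],[0,0,-45,0,0,0,255],[-18,-31,-73,0,0,0,255],[-36,-62,-108,0,0,0,255],[-53.5,-92.5,-143,0,0,0,255],[-53.5,-92.5,-143,0,0,0,255]]]'

```text
time_s: 4.0
eef_pos: [0.533, -0.0529, 0.3341]
orientation: [0.004, -0.099, 0.995, -0.001]
contact_force: [-1.3, 0.9, -0.7]
gripper_width: 0.003
finger_force: 0.0
```

```bash
cat > look.py <<'E'
import sys
from workcell import monitor, viewer, bot
from h import *
s=monitor.sense();im=viewer.get_image("wrist")
print(s["time_s"],s["eef_pos"],s["contact_force"])
for c in COL:
  for b in blobs(im,*COL[c],(150,80,420,215),30)[:1]: print(c,b,plane(im,b[1],dict(red=.104,green=.104,blue=.108)[c],s).round(4))
cv2.imwrite(f"pics/{sys.argv[1]}.png",cv2.resize(im["img"][80:220,130:450,::-1],None,fx=2.4,fy=2.4,interpolation=2))
E
python3 look.py w2
```

```text
4.0 [ 0.53295949 -0.0528901   0.3340632 ] [-1.34290954  0.91549645 -0.71804524]
red (1805, [377.4, 150.8]) [0.4784 0.0342 0.104 ]
green (1677, [205.5, 149.4]) [ 0.5104 -0.1312  0.104 ]
blue (320, [317.3, 150.2]) [ 0.4892 -0.0242  0.108 ]
```

View pics/w2.png

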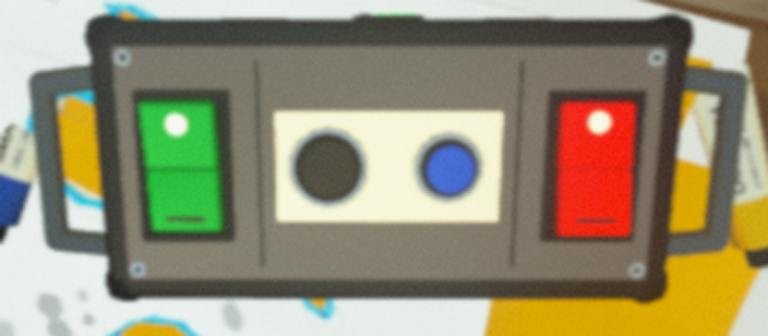

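Run:
```python
from workcell import monitor, viewer, bot
import pickle;from h import *
s0,i0=pickle.load(open("d1.pkl","rb"));s1=monitor.sense();i1=viewer.get_image("wrist")
print(s1["eef_pos"])
for s,im in((s0,i0),(s1,i1)):
  for c in("red","green"):
    cx=blobs(im,*COL[c],(150,80,420,215),30)[0][1]
    hs=cv2.cvtColor(im["img"],cv2.COLOR_RGB2HSV);hs[...,0]=(hs[...,0].astype(int)+30)%180
    m=cv2.inRange(hs,*COL[c]);k=np.zeros_like(m);k[80:215,150:420]=1
    cn=max(cv2.findContours(m*k,0,2)[0],key=cv2.contourArea);box=cv2.boxPoints(cv2.minAreaRect(cn))
    g=im["img"].min(2).astype(float);x,y=map(int,cx);p=g[y-32:y-6,x-14:x+15];w=np.clip(p-130,0,None);Y,X=np.mgrid[y-32:y-6,x-14:x+15]
    L=((w*X).sum()/w.sum(),(w*Y).sum()/w.sum())
    print(c,"lens",plane(im,L,.104,s).round(4),"corners",[plane(im,b,.104,s)[:2].round(4).tolist() for b in box])
```

```text
[ 0.53116711 -0.05149271  0.33133689]
red lens [0.46   0.0326 0.104 ] corners [[0.5066, 0.0218], [0.4505, 0.0134], [0.4475, 0.0457], [0.5036, 0.0555]]
green lens [ 0.4939 -0.1361  0.104 ] corners [[0.4878, -0.1527], [0.479, -0.1223], [0.5333, -0.1092], [0.5426, -0.1409]]
red lens [0.4594 0.0308 0.104 ] corners [[0.4546, 0.011], [0.4482, 0.0427], [0.5012, 0.0584], [0.5079, 0.0252]]
green lens [ 0.4939 -0.1361  0.104 ] corners [[0.4877, -0.1526], [0.4792, -0.1222], [0.5329, -0.1097], [0.5419, -0.1414]]
```

The red rocker is on: its lens moved 1.8 mm inward, as a 5.5 mm drop predicts. Next is the test button.

>>> move_arm --steps '[[[18,17,40,0,0,0,255],[35,33.5,80,0,0,0,255],[35,33.5,115,0,0,0,255],[35,33.5,130,0,0,0,255],[35,33.5,135,0,0,0,255],[35,33.5,137,0,0,0,255],[35,33.5,139,0,0,0,255],[35,33.5,140,0,0,0,255],[35,33.5,141,0,0,0,255],[35,33.5,142,0,0,0,255],[35,33.5,143,0,0,0,255],[35,33.5,143.5,0,0,0,255],[35,33.5,143.5,0,0,0,255],[35,33.5,143.5,0,0,0,255]]]'

```text
time_s: 5.5
eef_pos: [0.4892, -0.0244, 0.1864]
orientation: [0.0, -0.1, 0.995, -0.0]
contact_force: [-0.6, 2.1, 2.8]
gripper_width: 0.004
finger_force: 1.9
```

>>> move_arm --steps '[[[0,0,-15,0,0,0,255],[0,0,-40,0,0,0,255],[-18,-17,-85,0,0,0,255],[-35,-33.5,-130,0,0,0,255],[-35,-33.5,-143.5,0,0,0,255],[-35,-33.5,-143.5,0,0,0,255],[-35,-33.5,-143.5,0,0,0,255]]]'

```text
time_s: 6.2
eef_pos: [0.5295, -0.0502, 0.3286]
orientation: [-0.001, -0.1, 0.995, 0.0]
contact_force: [0.1, -1.0, -0.7]
gripper_width: 0.003
finger_force: 0.0
```

```bash
python3 look.py w3
```

```text
6.2 [ 0.52949262 -0.05015184  0.32856253] [ 0.07464813 -1.03356747 -0.69931391]
red (1846, [374.3, 156.4]) [0.4783 0.0343 0.104 ]
green (1729, [200.3, 155.1]) [ 0.5107 -0.131   0.104 ]
blue (324, [313.5, 155.8]) [ 0.4892 -0.0241  0.108 ]
```

View pics/w3.png

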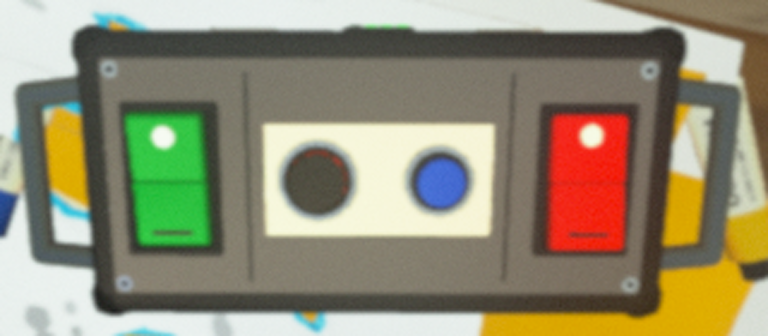

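The red band shows on the plunger's right rim at (345,165), so the trip is out; the button is released and the pack hasn't moved. Pressing the plunger back in.

>>> move_arm --steps '[[[18,-8,40,0,0,0,255],[35,-16.5,80,0,0,0,255],[35,-16.5,115,0,0,0,255],[35,-16.5,130,0,0,0,255],[35,-16.5,134,0,0,0,255],[35,-16.5,136,0,0,0,255],[35,-16.5,137.5,0,0,0,255],[35,-16.5,139,0,0,0,255],[35,-16.5,140.5,0,0,0,255],[35,-16.5,142,0,0,0,255],[35,-16.5,143,0,0,0,255],[35,-16.5,143.5,0,0,0,255],[35,-16.5,144,0,0,0,255],[35,-16.5,144,0,0,0,255]]]'

```text
time_s: 7.65
eef_pos: [0.4992, -0.0734, 0.1872]
orientation: [0.0, -0.1, 0.995, -0.0]
contact_force: [-6.2, 1.4, 19.4]
gripper_width: 0.002
finger_force: 9.7
```

>>> move_arm --steps '[[[0,0,-8,0,0,0,255],[0,0,-40,0,0,0,255],[-18,8,-85,0,0,0,255],[-35,16.5,-130,0,0,0,255],[-35,16.5,-144,0,0,0,255],[-35,16.5,-144,0,0,0,255],[-35,16.5,-144,0,0,0,255]]]'

```text
time_s: 8.35
eef_pos: [0.5295, -0.0502, 0.3288]
orientation: [-0.001, -0.1, 0.995, 0.0]
contact_force: [0.1, 0.1, -0.7]
gripper_width: 0.009
finger_force: 0.0
```

```bash
python3 look.py w4
```

```text
8.35 [ 0.52954296 -0.05021901  0.32884499] [ 0.11935616  0.05253564 -0.69179525]
red (1839, [374.3, 156.4]) [0.4785 0.0343 0.104 ]
green (1740, [200.4, 154.7]) [ 0.5104 -0.1311  0.104 ]
blue (324, [313.5, 155.6]) [ 0.4891 -0.0241  0.108 ]
```

View pics/w4.png

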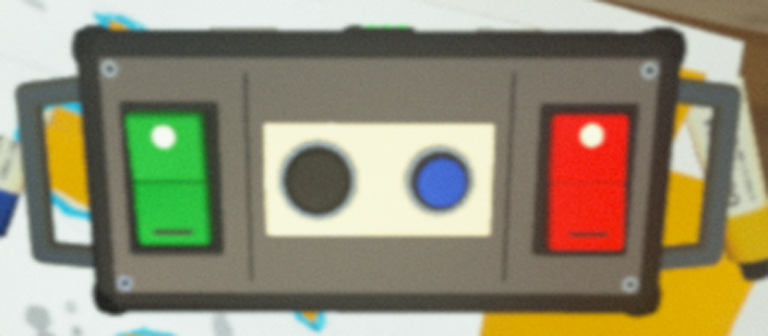

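The red band is gone, so the plunger is latched with the button out. Pressing the green rocker's near end.

>>> move_arm --steps '[[[18,-25,20,0,0,0,255],[36,-51,45,0,0,0,255],[53.5,-76,70,0,0,0,255],[53.5,-76,100,0,0,0,255],[53.5,-76,122,0,0,0,255],[53.5,-76,132,0,0,0,255],[53.5,-76,135,0,0,0,255],[53.5,-76,137,0,0,0,255],[53.5,-76,138,0,0,0,255],[53.5,-76,139,0,0,0,255],[53.5,-76,140,0,0,0,255],[53.5,-76,141,0,0,0,255],[53.5,-76,142,0,0,0,255],[53.5,-76,143,0,0,0,255],[53.5,-76,143,0,0,0,255]]]'

```text
time_s: 9.9
eef_pos: [0.4927, -0.1353, 0.1866]
orientation: [-0.0, -0.1, 0.995, 0.0]
contact_force: [-0.0, 0.4, 0.0]
gripper_width: 0.013
finger_force: 0.0
```

>>> move_arm --steps '[[[0,0,-20,0,0,0,255],[0,0,-45,0,0,0,255],[-18,25,-73,0,0,0,255],[-36,51,-108,0,0,0,255],[-53.5,76,-143,0,0,0,255],[-53.5,76,-143,0,0,0,255],[-53.5,76,-143,0,0,0,255],[-53.5,76,-143,0,0,0,255]]]'

```text
time_s: 10.7
eef_pos: [0.5294, -0.0506, 0.3285]
orientation: [-0.001, -0.1, 0.995, 0.0]
contact_force: [-0.4, -0.5, -0.4]
gripper_width: 0.005
finger_force: 0.0
```

```bash
python3 look.py w5
```

```text
10.7 [ 0.52939133 -0.05064127  0.32853172] [-0.41255943 -0.45456534 -0.40600599]
red (1853, [374.7, 156.4]) [0.478  0.0342 0.104 ]
green (1780, [200.7, 156.4]) [ 0.5115 -0.1309  0.104 ]
blue (328, [313.7, 156.0]) [ 0.4891 -0.0243  0.108 ]
```

View pics/w5.png

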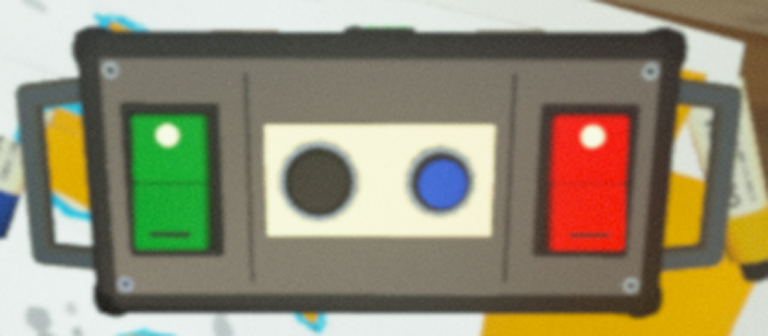

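The green rocker has tipped: its lens moved in to (167,135) and its far edge out to row 250, now matching the red one. The plunger is in and the button is out.

```bash
python3 -c "
from workcell import bot
print(bot.hand_in())"
```

```text
the job is handed in; nothing more can be done
None
```

I pressed the controls in the set order (red on, test button tripped and released, plunger reset, green on), the last wrist picture shows them all in their final states, and I handed the job in at about 11 s; no verdict came back.

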